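# Open the folding door of the V-block's bay

## Robot

A 6-joint arm with a two-finger parallel gripper is mounted at the origin on a cart in front of the work surface, level with it; the furniture and walls round the work are solid. World frame = base frame: x ahead of the robot, y to its left, z up, the work surface at z = 0. Lengths are in m, angles in rad, forces in N, time in s.
With the tool pointing down it reaches from about 0.25 to 0.775 m from the base axis. Payload 4 kg.
Tool frame: the origin (TCP) lies midway between the tips of the shut fingers; the grasp point (between the pads) lies 19 mm behind it (robot.tcp_to_grasp is the distance from the TCP to the grasp point, in m); z points along the fingers, y is the line along which they close (so a half turn about z gives the same grasp; the last joint's range is limited). The gripper opens to 94 mm and grips with 3 to 60 N. Pads are 16 mm wide; open, the fingers measure 119 mm over their backs; the gripper's body (75 mm by 177 mm) begins 78 mm behind the grasp point.
Start: joints at [1.173, 0.087, 1.371, -0, 1.684, -0.103], TCP at [0.16, 0.526, 0.206] pointing down, gripper open.
Joint ranges: [-3.1, 3.1], [-0.76, 2.03], [0.27, 2.55], [-1.08, 4.22], [0.17, 2.65], [-2.57, 2.57]. Speed limits (rad/s): [2.79, 2.79, 3.14, 3.14, 3.14, 3.14].

## Interface

Orientations are given as [roll, pitch, yaw] about the fixed x, y, z axes, in that order (R = Rz(yaw) Ry(pitch) Rx(roll)).
In Python, from bench import robot, viewer gives the robot as it stands. The module is installed in compiled form; this text tells all that it offers.
- The arm moves only by the shell command python3 -m handwheel 'ROWS' [OPENING]. ROWS is JSON, a list of rows, each a list of 6 numbers: the shift along the tool's x, y, z in units of 0.2 m (1.0 is 0.2 m), then the turn, a rotation vector about the tool's x, y, z in units of 30 degrees (1.0 is 30 degrees). In form: [[x, y, z, wx, wy, wz], ...]. A call has 1 to 10 rows; each row is the pose to reach, as a shift and turn from the pose commanded when the call began, along the tool's axes at that moment; what a row does not reach only later rows make up. A row lasts 1/12 s, in which the tool goes at most 41.7 mm and 7.16 degrees, less where a joint would pass 70% of its speed; a pose out of reach is approached as far as the arm can. A call with a number of a shift or a turn outside -1 to 1 is refused whole. A call with a gripper value outside its range is refused whole. OPENING is the gripper's target within -1 to 1 (shut at 1, half-way at 0, fully open at -1), set as the call begins (- or left out, the last holds). The fingers move at their own pace and stop on an object; the grip force is fixed at half the most. Time passes only in rows, so rows that repeat a pose let the fingers close. It gives the time, the measured TCP pose, the force, the opening and the grip force at its end, in the units of the state.
- robot.get_obs(): the state, without advancing time (a new reading comes with each control period).
- viewer.snapshot(name): name is "scene" or "top" or "wrist"; returns the picture (400x640x3 uint8, red, green, blue); there is no depth.
- viewer.calibration(name): a dict with "fx", "fy", "cx", "cy" (pixels), "k1" (the pictures are not rectified: a ray, as slopes to the right and down, at radius r is drawn at 1 + k1 r^2 times it, then the intrinsics apply), "R" (3x3) and "t" (3): a world point X has camera coordinates R X + t. Camera axes: x right, y down, z forward; pixel columns grow to the right and rows downward; lengths in m; the calibration is good to about 2 mm. A picture is of the moment at which its call begins: read the wrist's pose just before it. calibration takes no time and is no camera call; for the wrist camera it gives the pose at the moment of the call.
- robot.close_job(): hands the job in; it is judged then, once.
The state is a dict: "time": time; "joint_positions": joint angles; "qvel": joint speeds; "joint_torque": joint torques, N m; "tool_pos": TCP position; "ee_rot": TCP orientation; "wrist_force": force on the tool from outside, world axes, zero at the start; "wrist_torque": the same for the moment, N m; "width": finger opening in m; "finger_force": force on a finger pad.
Only numpy, scipy, OpenCV 4.12 (cv2) and the standard library are available. Lean on these libraries where they do the work, as an engineer would, in place of code of your own. Each camera call takes 0.05 s, during which the arm holds its last target. There are 200 camera calls.

## Task

The low two-bay parts guard on the bench has a bifold door across each bay. Find the bay in which the V-block stands and open its door fully: push it at its fold hinge, inward and over toward the outer side wall, until both panels lie folded together near that wall. Leave the other door as it is and do not disturb the V-block.

Things in the scene. Friction and masses are not known exactly. Their poses are not given: they have to be found in the camera images.
- cell: Fixed open-topped grey guard, 410 wide, 170 deep, walls 80, posts 86 mm high. Origin on the bench, middle of the front door line; x into the bays, y to the left bay. Side walls y=+/-202, divider y=0, back wall x=150 mm. Each bay front has a bifold door: two 85 mm panels, tops z=80 mm; first pivots at x=0, y=+/-190; free end runs along x=0. Both start slightly folded inward (0.25-0.5 rad).
- left_pin (a point): Fold hinge of the left bay's door: upright steel pin, 14 mm diameter, standing above the panels from z=84 to 129 mm; the point is on its axis at z=110. It moves on an 85 mm arc about cell x=0, y=+190 mm: first into the bay, then toward the outer wall; stop at x=84, y=+175 (1.4 rad). Fully open from y=+155 on. Moves with about 1 N, stays where left.
- right_pin (a point): The same pin on the right bay's door, mirrored: 14 mm diameter, z=84 to 129 mm, point at z=110. It moves on an 85 mm arc about cell x=0, y=-190 mm; stop at x=84, y=-175 (1.4 rad). Fully open from y=-155 on. Moves with about 1 N and stays where it is left.
- v_block: Loose grey steel V-block 35 x 40 x 30 mm, V groove in its top, standing on the 6 mm base plate near the back of one bay. Origin at the centre of its underside, z up. A plain grey steel block 25 x 50 x 25 mm stands in the other bay, a small turned part and a bolt in the outer back corners. The folding doors do not reach any of them.
Mind the look-alikes: they are no part of the job. What is shaped like the v_block but brown or purple is not meant.

How it is judged:
At the end, for the whole second after the job is handed in: The door of the V-block's bay is folded so far that its fold pin is at least 155 mm from the guard's middle toward the outer wall (the stop is at 175 mm); the other door's fold pin is within 15 mm of where it was, and the V-block within 15 mm of where it stood (((y of v_block in the frame of cell above 0 m and y of left_pin in the frame of cell above 0.155 m and distance of each of right_pin, v_block from where it was at the start of the episode below 0.015 m) or (y of v_block in the frame of cell below 0 m and y of right_pin in the frame of cell below -0.155 m and distance of each of left_pin, v_block from where it was at the start of the episode below 0.015 m))); the robot touches nothing.
It fails at once if the V-block is tipped over (angle between v_block's own z axis and vertical above 0.5 rad).
It also fails if it takes over 32 s, if anything falls off the work surface, if the arm or the gripper's body presses on something with over 40 N, if the wrist force passes 120 N, or if a joint passes its speed limit or range.

## Working session

There is one attempt and no reset: what is moved stays moved. The work goes in short steps, Python scripts to look and compute and a shell command to move; the robot and the scene stay as the last step left them, time stands still between calls to the robot, and variables do not carry over. Pictures are saved under pics/ and viewed, at most 10 in all, crops included, and the job is handed in when it is done.

```bash
mkdir -p pics
python3 - <<'E'
from bench import robot, viewer
import cv2
o=robot.get_obs(); print(o['time'],o['tool_pos'],o['ee_rot'],o['width'])
for n in("scene","top"):
    cv2.imwrite(f"pics/{n}0.png",cv2.cvtColor(viewer.snapshot(n),cv2.COLOR_RGB2BGR)); print({k:(v.tolist() if hasattr(v,'tolist') else v) for k,v in viewer.calibration(n).items()})
E
```

```text
0.0 [0.15958185 0.52576821 0.20433112] [-3.13943284e+00 -2.18815658e-04  2.84679247e+00] 0.09378528447890119
{'fx': 450.27740747689325, 'fy': 450.27740747689325, 'cx': 317.4611622322818, 'cy': 202.97828756964722, 'k1': -0.05227000768105019, 'R': [[0.7175334187903486, -0.6964386286615517, 0.010910060817937425], [-0.48945976417204173, -0.5153056882919129, -0.7034836081037332], [0.4955551757127383, 0.4994329625905914, -0.7106277391871936]], 't': [-0.33541144320620925, 0.4546690419556643, 0.8074996295940146]}
{'fx': 476.67067901425725, 'fy': 476.67067901425725, 'cx': 316.7700862435642, 'cy': 196.81076315469406, 'k1': -0.02466144982463101, 'R': [[0.026839731462643207, -0.9992050106976877, -0.029478388891642955], [-0.9977335269477291, -0.02495664153757262, -0.06248980114874694], [0.061704440840656155, 0.03108878639958203, -0.9976101690243256]], 't': [0.16346721647418944, 0.650015479510575, 1.0559822215305033]}
```

View pics/top0.png

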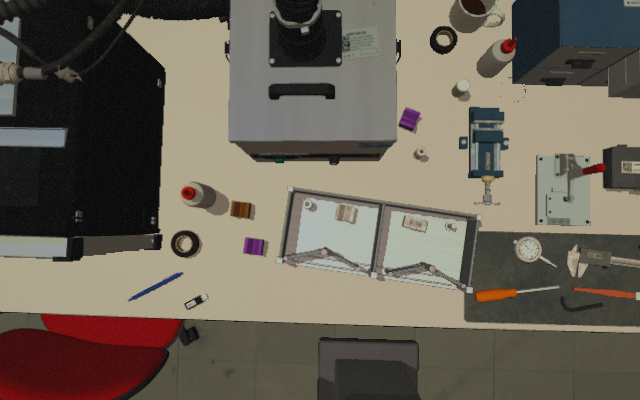

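View pics/scene0.png

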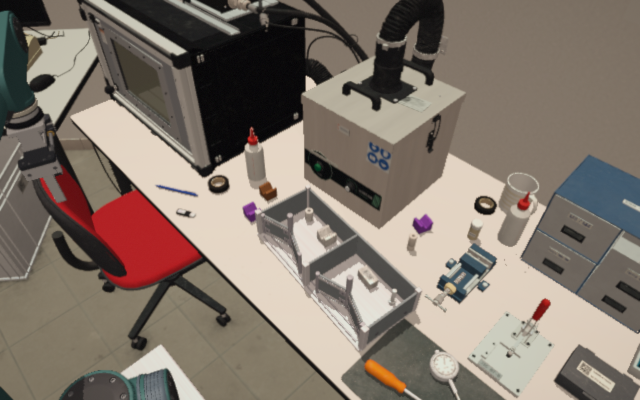

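Top view: the cell lies at about (281,261)–(478,217). Candidates for the V-block are the grey block in the left bay (346,213) and the grey block in the right bay (415,222). The brown block (241,209) and the purple ones (254,246) and (409,119) are look-alikes. I'll check with a close crop.

```bash
cat > h.py <<'E'
import numpy as np,cv2
from bench import robot,viewer
def pix2(c,u,v,z):
    K=np.array([[c['fx'],0,c['cx']],[0,c['fy'],c['cy']],[0,0,1]])
    p=cv2.undistortPoints(np.array([[[u,v]]],float),K,np.array([c['k1'],0,0,0.]))[0,0]
    R=np.array(c['R']);d=R.T@[p[0],p[1],1];o=-R.T@np.array(c['t'])
    return o+d*(z-o[2])/d[2]
E
python3 - <<'E'
from h import *
a=cv2.imread('pics/top0.png')[180:300,272:488]; b=cv2.imread('pics/scene0.png')[180:350,250:425]
a=cv2.resize(a,None,fx=3.6,fy=3.6,interpolation=2);cv2.imwrite('pics/ct.png',a)
cv2.imwrite('pics/cs.png',cv2.resize(b,None,fx=3.4,fy=3.4,interpolation=2))
E
```

```text
(no output)
```

View pics/ct.png

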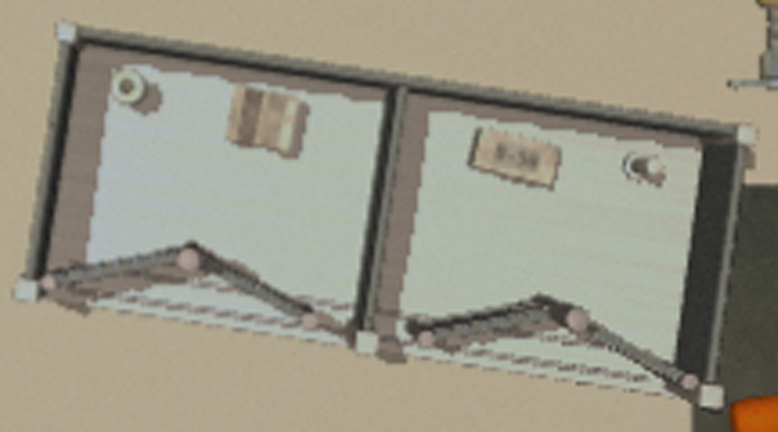

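View pics/cs.png

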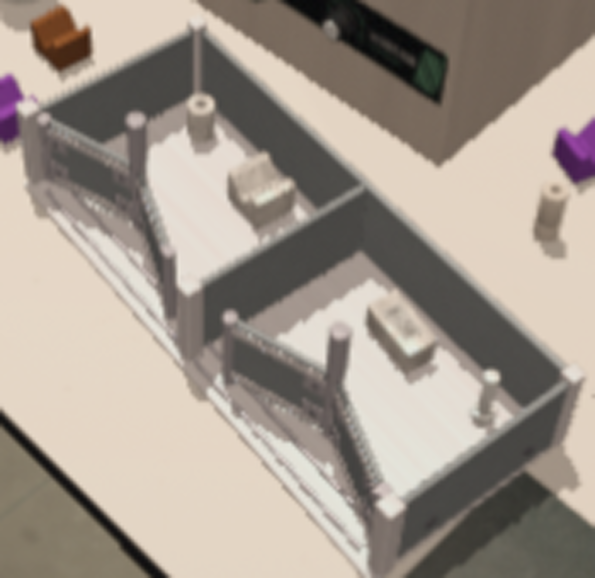

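The V-block with its groove is in the left bay, at crop (267,118); the right bay holds the plain block at (515,157). The left pin's top is at crop (189,257). Next I'll compute its position and the path.

```bash
cat >> h.py <<'E'
c=viewer.calibration('top')
P=lambda u,v,z:pix2(c,272+u/3.6,180+v/3.6,z)[:2]
fl,fm,fr=P(27,289,.086),P(366,342,.086),P(711,396,.086); bl=P(67,32,.086);br=P(746,133,.086)
pin=P(189,257,.129); piv=P(49,283,.084)
y=(fl-fr)/np.linalg.norm(fl-fr); x=np.array([y[1],-y[0]])
def cell(p,o): return np.array([(p-o)@x,(p-o)@y])
E
python3 - <<'E'
from h import *
print(fl,fm,fr,np.linalg.norm(fl-fr),'yaw',np.arctan2(-x[1]*-1,x[0]),x,y)
for n,p in dict(pin=pin,piv=piv,bl=bl,br=br,fl=fl,vb=P(267,118,.036)).items(): print(n,p,cell(p,fm))
ob=robot.get_obs();
from scipy.spatial.transform import Rotation as R
print(R.from_euler('xyz',ob['ee_rot']).as_matrix().round(3),np.linalg.norm(pin-piv))
E
```

```text
[0.50500072 0.25364461] [0.47993352 0.05419485] [ 0.45438206 -0.14648859] 0.403322236800419 yaw -0.12583609021223915 [ 0.99209308 -0.12550426] [0.12550426 0.99209308]
pin [0.52869243 0.15832895] [0.0353041  0.10943017]
piv [0.50875276 0.24096312] [0.00515116 0.18890844]
bl [0.65719555 0.23463027] [0.15321502 0.20125587]
br [ 0.60768099 -0.16556254] [ 0.15431787 -0.20198694]
fl [0.50500072 0.25364461] [-1.62795577e-04  2.01018763e-01]
vb [0.61076525 0.11343109] [0.12236286 0.0751878 ]
[[-0.957  0.291 -0.001]
 [ 0.291  0.957 -0.002]
 [ 0.    -0.002 -1.   ]] 0.08500586290145812
```

```bash
cat >> h.py <<'E'
from scipy.spatial.transform import Rotation as R
ob=robot.get_obs(); T=R.from_euler('xyz',ob['ee_rot']).as_matrix(); p0=np.array(ob['tool_pos'])
def shift(w): return (T.T@(np.array(w)-p0)/.2).round(3)
def W(cx,cy,z): return np.r_[fm+cx*x+cy*y,z]
def fing(th,d,z=.098): return W(.085*np.sin(th)-d*np.cos(th),.19-.085*np.cos(th)-d*np.sin(th),z)
E
python3 - <<'E'
from h import *
s=viewer.calibration('scene')
print('box bottom',pix2(c,250,160,0),pix2(s,305,178,0),pix2(s,380,218,0),'top z.3',pix2(c,231,140,.3),pix2(c,393,155,.3))
a=fing(.4,.035); print('start push',a)
for z in(.204,.150,.098): a[2]=z;print(z,shift(a))
for th in(.4,.6,.8,1.0,1.15,1.3): print(th,fing(th,.018),(T.T@(fing(th,.018)-a)/.2).round(3))
E
```

```text
box bottom [0.7290957  0.33910015 0.        ] [0.73462633 0.32834925 0.        ] [0.77221563 0.06946178 0.        ] top z.3 [0.72169987 0.32037921 0.3       ] [0.70208526 0.04523255 0.3       ]
start push [0.49309959 0.15139115 0.098     ]
0.204 [-2.139 -1.307  0.004]
0.15 [-2.139 -1.306  0.274]
0.098 [-2.14  -1.306  0.534]
0.4 [0.50946468 0.15599377 0.098     ] [-0.072  0.046 -0.   ]
0.6 [0.52657573 0.15885148 0.098     ] [-0.149  0.084 -0.   ]
0.8 [0.54277797 0.16505166 0.098     ] [-0.218  0.138 -0.   ]
1.0 [0.55742546 0.17434715 0.098     ] [-0.274  0.203 -0.   ]
1.15 [0.56703648 0.18313137 0.098     ] [-0.308  0.259 -0.001]
1.3 [0.57522688 0.19325321 0.098     ] [-0.332  0.32  -0.001]
```

```bash
python3 -m handwheel '[[-1,-0.65,0,0,0,0],[-1,-0.65,0,0,0,0],[-1,-0.65,0,0,0,0],[-1,-0.65,0,0,0,0],[-1,-0.65,0,0,0,0],[-1,-0.65,0,0,0,0],[-1,-0.65,0,0,0,0]]' 1
python3 -m handwheel '[[-1,-0.65,0,0,0,0],[-1,-0.65,0,0,0,0],[-1,-0.65,0,0,0,0],[-1,-0.65,0,0,0,0],[-1,-0.65,0,0,0,0],[-1,-0.65,0,0,0,0],[-1,-0.65,0,0,0,0],[-1,-0.65,0,0,0,0]]' 1
python3 - <<'E'
from h import *
for z in(.204,.098): a=fing(.4,.035,z); print(p0,shift(a))
cv2.imwrite("pics/w.png",cv2.cvtColor(viewer.snapshot('top'),cv2.COLOR_RGB2BGR)[150:320,230:500])
E
```

```text
time: 0.68
tool_pos: [0.3163, 0.3399, 0.2051]
ee_rot: [-3.14, 0.002, 2.84]
wrist_force: [-0.1, 0.2, 0.3]
width: 0.051
finger_force: 0.0
time: 1.35
tool_pos: [0.4672, 0.1609, 0.2047]
ee_rot: [-3.141, -0.002, 2.844]
wrist_force: [0.1, 0.2, 0.2]
width: 0.0007
finger_force: 0.0
[0.46717441 0.1608589  0.20465198] [-0.138 -0.007  0.003]
[0.46717441 0.1608589  0.20465198] [-0.139 -0.007  0.533]
```

View pics/w.png

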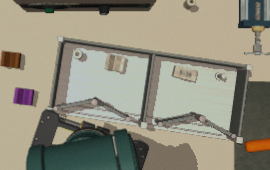

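The doors are unchanged, with the left pin at crop (96,102), and the tool is just in front of it. I'll descend in front of the pin.

```bash
python3 -m handwheel '[[-0.13,0,0.2,0,0,0],[-0.13,0,0.4,0,0,0],[-0.13,0,0.53,0,0,0],[-0.13,0,0.53,0,0,0],[-0.13,0,0.53,0,0,0],[-0.13,0,0.53,0,0,0]]' 1
python3 - <<'E'
from h import *
print(p0)
for th in(.4,.6,.8,1.0,1.15,1.3,1.35): print(th,shift(fing(th,.018)))
E
```

```text
time: 1.9
tool_pos: [0.4925, 0.1552, 0.1017]
ee_rot: [3.14, 0.003, 2.849]
wrist_force: [0.5, 0.1, 0.1]
width: 0.0005
finger_force: 0.0
[0.4924792  0.15519754 0.1016901 ]
0.4 [-0.08   0.028  0.019]
0.6 [-0.158  0.067  0.019]
0.8 [-0.227  0.12   0.019]
1.0 [-0.283  0.185  0.02 ]
1.15 [-0.317  0.241  0.02 ]
1.3 [-0.341  0.302  0.02 ]
1.35 [-0.347  0.322  0.02 ]
```

```bash
python3 -m handwheel '[[-0.04,0.01,0.01,0,0,0],[-0.08,0.025,0.01,0,0,0],[-0.12,0.045,0.01,0,0,0],[-0.16,0.065,0.01,0,0,0],[-0.195,0.09,0.01,0,0,0],[-0.225,0.12,0.01,0,0,0],[-0.225,0.12,0.01,0,0,0],[-0.225,0.12,0.01,0,0,0]]' 1
python3 - <<'E'
from h import *
print(p0,cell(p0[:2],fm))
for th in(.8,.9,1.0,1.15,1.3,1.35): print(th,shift(fing(th,.018)))
im=cv2.cvtColor(viewer.snapshot('scene'),cv2.COLOR_RGB2BGR)[150:350,220:440]
cv2.imwrite('pics/p1.png',cv2.resize(im,None,fx=2.5,fy=2.5))
E
```

```text
time: 2.57
tool_pos: [0.5427, 0.1634, 0.0971]
ee_rot: [-3.141, 0.001, 2.847]
wrist_force: [0.1, -0.1, -0.6]
width: 0.0008
finger_force: 0.0
[0.54272894 0.1633659  0.09710502] [0.04859748 0.11618893]
0.8 [ 0.002  0.008 -0.004]
0.9 [-0.028  0.04  -0.004]
1.0 [-0.054  0.074 -0.004]
1.15 [-0.088  0.13  -0.005]
1.3 [-0.112  0.19  -0.005]
1.35 [-0.118  0.211 -0.005]
```

View pics/p1.png

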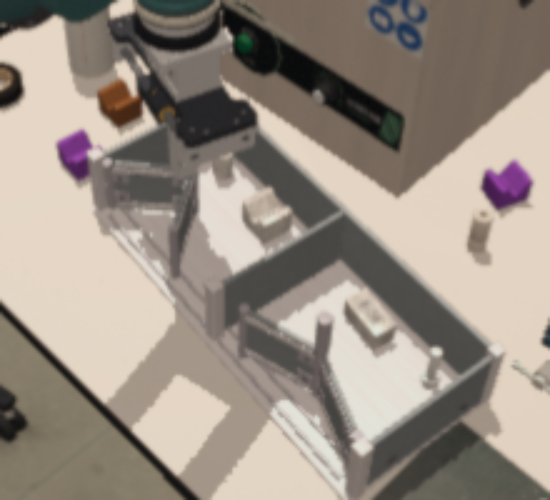

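The left door is folding, with its free end now near (178,265). The right door and the V-block (267,212) are untouched. I'll keep pushing toward the wall.

```bash
python3 -m handwheel '[[-0.02,0.025,0,0,0,0],[-0.04,0.055,0,0,0,0],[-0.06,0.085,0,0,0,0],[-0.08,0.115,0,0,0,0],[-0.095,0.145,0,0,0,0],[-0.11,0.175,0,0,0,0],[-0.118,0.205,0,0,0,0],[-0.118,0.205,0,0,0,0],[-0.118,0.205,0,0,0,0]]' 1
python3 - <<'E'
from h import *
print(p0,cell(p0[:2],fm))
E
```

```text
time: 3.37
tool_pos: [0.577, 0.1965, 0.0976]
ee_rot: [3.141, 0.001, 2.847]
wrist_force: [0.4, 0.9, 0.1]
width: 0.0002
finger_force: 0.0
[0.57697738 0.19653016 0.09761137] [0.07841285 0.15338929]
```

The finger's far face should put the pin at y≈0.17. I'll back off, lift and check.

```bash
python3 -m handwheel '[[0.02,-0.1,0,0,0,0],[0.05,-0.15,-0.1,0,0,0],[0.1,-0.15,-0.3,0,0,0],[0.3,-0.15,-0.5,0,0,0],[0.5,-0.15,-0.5,0,0,0],[0.7,-0.15,-0.5,0,0,0],[0.8,-0.15,-0.5,0,0,0],[0.8,-0.15,-0.5,0,0,0],[0.8,-0.15,-0.5,0,0,0],[0.8,-0.15,-0.5,0,0,0]]' 1
python3 - <<'E'
from h import *
im=cv2.cvtColor(viewer.snapshot('top'),cv2.COLOR_RGB2BGR)[180:300,272:488]
cv2.imwrite('pics/p2.png',cv2.resize(im,None,fx=3.6,fy=3.6,interpolation=2))
E
```

```text
time: 4.2
tool_pos: [0.4152, 0.2136, 0.1978]
ee_rot: [3.141, 0.001, 2.847]
wrist_force: [0.2, 0.1, -0.2]
width: 0.0004
finger_force: 0.0
```

View pics/p2.png

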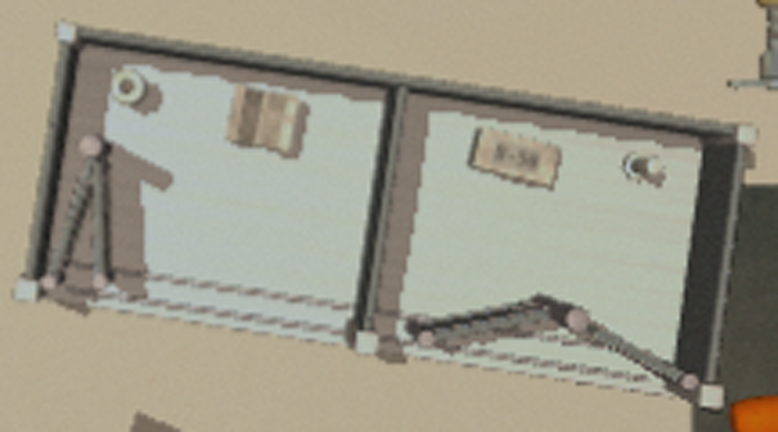

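The left door is folded against the outer wall, with its pin at crop (91,145). The V-block (267,118) and the right pin (577,320) haven't moved. I'll confirm the pin's position and hand in.

Run:
```python
from h import *
q=cell(P(91,145,.129),fm); print(q)
if q[1]>.16: print(robot.close_job())
```

```text
[0.08910652 0.17372308]
the job is handed in; nothing more can be done
None
```

The V-block's (left) door is folded fully open, with its fold pin measured at y ≈ 174 mm; the right door and the V-block look unmoved in the final picture, the arm was clear, and the job was handed in at about 4.3 s.

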